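Flip out the pin board's kickstand and hold the board upright

ROBOT

A 6-joint arm with a two-finger parallel gripper is mounted at the origin on the work surface. World frame = base frame: x ahead of the robot, y to its left, z up, the work surface at z = 0. Lengths are in m, angles in degrees, forces in N, time in s.
With the tool pointing down it reaches from about 0.375 to 0.9 m from the base axis. Payload 3.1 kg.
Tool frame: the origin (TCP) lies between the finger pads; the fingertips stand 11 mm ahead of it and the grasp point (between the pads) lies 8 mm behind it; z points along the fingers, y is the direction in which the jaws open and shut (so a half turn about z gives the same grasp; the last joint's range is limited). The gripper opens to 87 mm and grips with 3 to 60 N. Pads are 19 mm wide; open, the fingers measure 117 mm over their backs; the gripper's body (75 mm by 190 mm) begins 51 mm behind the grasp point.
Start: joints at [-74.685, 30.224, 82.088, -0, 67.689, -10.227], TCP at [0.27, -0.564, 0.234] pointing down, gripper open.
Joint ranges: [-176.69, 176.69], [-43.24, 126.21], [12.49, 139.97], [-82, 262], [0, 151.66], [-163.58, 163.58]. Speed limits (degrees/s): [159.86, 159.86, 180, 180, 180, 180].

INTERFACE

Orientations are given as a 3x3 rotation matrix whose columns are the frame's x, y, z axes.
In Python, from rig import bot, vision gives the robot as it stands. The module is installed in compiled form; this text tells all that it offers.
- The arm moves only by the tool jog_arm, never from a script. Its argument "rows" is a list of rows, each an object with "dp": the shift along the tool's x, y, z in mm, a list of three; "turn": the turn, a rotation vector about the tool's x, y, z in degrees, a list of three; "grip": the opening, from 0 (shut) to 1 (fully open). A call has 1 to 10 rows; each row is the pose to reach, as a shift and turn from the pose commanded when the call began, along the tool's axes at that moment; what a row does not reach only later rows make up. A row lasts 1/10 s, in which the tool goes at most 50 mm and 8.59 degrees, less where a joint would pass 70% of its speed; a pose out of reach is approached as far as the arm can. A call with a gripper value outside its range is refused whole. The fingers move at their own pace and stop on an object; the grip force is fixed at half the most. Time passes only in rows, so rows that repeat a pose let the fingers close. It gives the time, the measured TCP pose, the force and the opening at its end, in the units of the state.
- bot.read_state(): the state, without advancing time (a new reading comes with each control period).
- vision.capture(name): name is "scene" or "top" or "wrist"; returns (picture, depth): 400x640x3 uint8, red, green, blue; 400x640 float32, m along the optical axis (not along the pixel's ray), 0 where there is no reading.
- vision.camera_info(name): a dict with "vertical_fov" (degrees; the focal length in pixels is half the picture's height over the tangent of half this angle, whatever the lens; pixels are square), "cx", "cy" (the principal point, pixels), "position" and "rotation" of the camera in the world. Camera axes: x right, y down, z forward; pixel columns grow to the right and rows downward; lengths in m; the calibration is good to about 2 mm. A picture is of the moment at which its call begins: read the wrist's pose just before it. camera_info takes no time and is no camera call; for the wrist camera it gives the pose at the moment of the call.
- bot.hand_in(): hands the job in, once; it reports no verdict.
The state is a dict: "time_s": time; "joint_positions": joint angles; "qvel": joint speeds; "tau": joint torques, N m; "position": TCP position; "tcp_rot": TCP orientation; "force": force on the tool from outside, world axes, zero at the start; "moment": the same for the moment, N m; "opening": opening from 0.0 (shut) to 1.0 (fully open).
Only numpy, scipy, OpenCV 4.12 (cv2) and the standard library are available. Lean on these libraries where they do the work, as an engineer would, in place of code of your own. Each camera call takes 0.05 s, during which the arm holds its last target.

TASK

The desk-top pin board is leaning back on the file box. First flip its kickstand leg up over dead centre and outwards so that it drops all the way down; then take the board by the steel tube along its top, bring it upright off the file box and keep hold of it there, because by itself it would tip back: finish while still holding it upright and still. Leave the file box and the other things on the desk where they are.

Things in the scene. Friction and masses are not known exactly. Their poses are not given: they have to be found in the camera images.
- foot: wooden foot plate of the pin board, fixed to the desk: 85 mm deep, 280 mm long, 12 mm thick, with two steel hinge ears. Origin on the desk surface right below the middle of the hinge line, which is parallel to the foot's y axis, 30 mm above the desk. x points from the near face of the board to its back, y to its left as seen from the robot, z up. Its place and heading vary.
- board: the pin board: wooden frame with cork panel, 240 mm wide, 45 mm thick, its top edge 165 mm above the hinge line, about 0.9 kg. Origin on the hinge line, at its middle; axes parallel to the foot's when upright; it leans by turning about y (starts about 0.34 rad back, on the file box; range 0.15 forward to 0.6 back). Nearly free hinge; even upright it tips back if let go (about 1 N at the tube, up to 3 N leaning).
- rail_mid (a point): middle of the steel tube along the top of the board, on its axis: 210 mm above the hinge line and 22.5 mm behind it when upright; axes are the board's. The tube is 12 mm in diameter, 250 mm long along y, on two short posts 109 mm either side of this point, with 39 mm free below it to the wooden frame. Hold the board here; the tube may turn between the fingers.
- hub (a point): pivot of the kickstand leg, on the board's near face towards its right end: 90 mm right of the middle, 86 mm above the hinge line. Moves with the board; axes are the board's (parallel to the foot's when upright). The leg turns about this x axis.
- leg (a joint): angle of the kickstand leg, rad: 0 stowed, pointing up and leaning 0.45 rad towards the middle of the board, on a stop; grows as it swings over the top, outwards past the board's right end and down. 0.45 is dead centre: below it the leg falls back, above it falls on by itself within 3 s; it rests hanging straight down at about 3.59 (stop at 3.7). Under 1 N moves it.
- leg_tip (a point): centre of the rubber ball, 18 mm diameter, at the leg's free end. The leg is a straight aluminium bar, 10 mm diameter, 110 mm long, from 12 mm in front of the hub to here. Stowed, the ball is 50 mm in front of the board's near face, 45 mm nearer the middle than the hub and 93 mm above it, in the hub's axes. Leg down and board upright, the ball hangs about 4 mm above the desk.
- filebox: grey file box standing loose behind the board, which leans on it: 100 x 170 mm, 120 mm high, 2.5 kg; origin under its centre.
- mug: white mug, 80 mm across, 90 mm high, standing to the left of the board; origin under its centre; a bystander.
- phone: black phone lying flat in front of the board, 150 x 72 x 9 mm; origin under its centre; a bystander.
- stapler: dark stapler, 130 mm long, 50 mm high, beyond the board's right end; origin under its centre; a bystander.
- plant: small potted plant, 100 mm across, 135 mm high, at the right of the desk; origin under its centre; a bystander.
- mouse: black computer mouse on the mouse mat, 26 mm high; origin under its centre; a bystander.
- book: white book lying flat, 140 x 210 x 28 mm, at the left of the desk; origin under its centre; a bystander.
- keyboard: grey keyboard, 120 x 280 x 15 mm, near left; origin under its centre; a bystander.
There are look-alikes about, which are no part of the job. Leave any turquoise look-alike of the filebox alone.

How it is judged:
By the outcome, as a careful person would: the job done as asked, in the order asked, and still so for the second after the job is handed in, while the arm keeps its last pose, push and grip.
It also fails if it takes over 48 s, if anything falls off the work surface, if the arm or the gripper's body presses on something with over 40 N, if the wrist force passes 120 N, or if a joint passes its speed limit or range.

## Working session

There is one attempt and no reset: what is moved stays moved. The work goes in short steps, Python scripts to look and compute and a tool call to move; the robot and the scene stay as the last step left them, time stands still between calls to the robot, and variables do not carry over. Pictures are saved under pics/ and viewed, and the job is handed in when it is done.

Besides the shell and the picture viewer there is one more tool, called as a command line: name --argument value ..., lists and objects as JSON in quotes. jog_arm: Moves the arm, as the interface text tells. Its arguments: {"type":"object","properties":{"rows":{"type":"array"}},"required":["rows"]}

```bash
mkdir -p pics; cat > h.py <<'E'
import numpy as np, cv2
from rig import bot, vision
def cap(name,fn=None):
    info=vision.camera_info(name); im,d=vision.capture(name)
    if fn: cv2.imwrite('pics/'+fn+'.png',im[:,:,::-1])
    np.savez('/tmp/'+name+'.npz',im=im,d=d,pos=np.array(info['position']),R=np.array(info['rotation']),f=200/np.tan(np.radians(info['vertical_fov'])/2),cx=info['cx'],cy=info['cy'])
def load(name): return np.load('/tmp/'+name+'.npz')
def cloud(name):
    c=load(name); d=c['d']; v,u=np.mgrid[0:400,0:640]
    P=np.stack([(u-c['cx'])/c['f']*d,(v-c['cy'])/c['f']*d,d],-1)@c['R'].T+c['pos']
    P[d==0]=np.nan
    return P,c['im']
def proj(name,p):
    c=load(name); q=(np.asarray(p)-c['pos'])@c['R']
    return q[...,:2]/q[...,2:]*c['f']+np.array([c['cx'],c['cy']])
E
python3 - <<'E'
from h import *
for n in ['scene','top','wrist']:
    cap(n,n+'0'); c=load(n); print(n,c['pos'].round(3),c['R'].round(3).tolist(),c['f'],c['cx'],c['cy'])
s=bot.read_state(); print(s['time_s'],s['position'],np.array(s['tcp_rot']).round(3),s['force'])
E
```

```text
scene [0.731 0.838 1.167] [[-0.967, 0.193, -0.166], [0.254, 0.756, -0.603], [0.009, -0.626, -0.78]] 420.18384495539607 316.37211155041837 202.02859178163874
top [0.456 0.078 1.526] [[-0.014, -0.999, 0.039], [-1.0, 0.014, -0.011], [0.01, -0.039, -0.999]] 452.1424213393333 324.9666378764955 197.1020813547883
wrist [ 0.345 -0.528  0.383] [[0.431, -0.859, -0.277], [-0.902, -0.411, -0.13], [-0.002, 0.306, -0.952]] 360.6051326523233 317.0047986112042 194.92221999425362
0.15 [ 0.26935318 -0.56335988  0.2327813 ] [[ 0.902  0.431 -0.   ]
 [ 0.431 -0.902  0.002]
 [ 0.    -0.002 -1.   ]] [ 0.09577214  0.00072778 -0.0729064 ]
```

View pics/scene0.png

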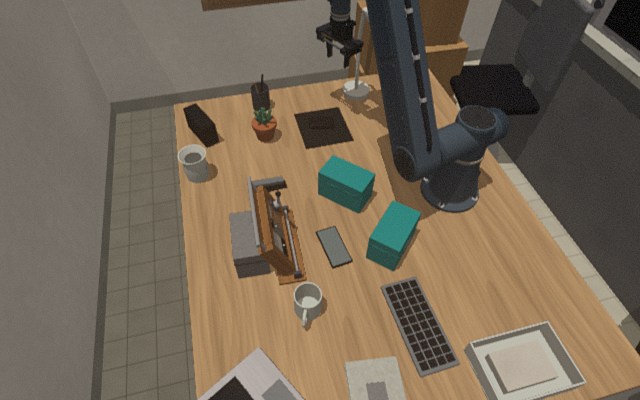

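View pics/top0.png

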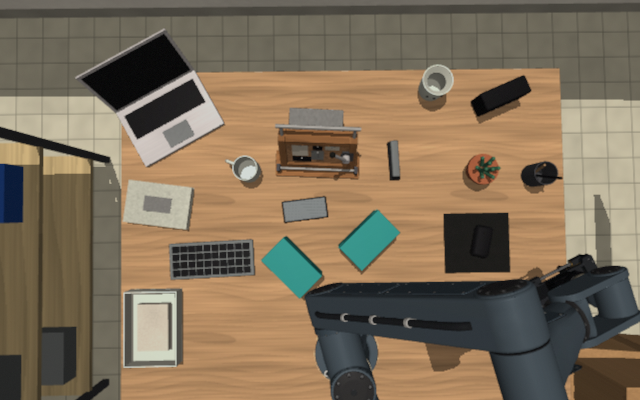

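View pics/wrist0.png

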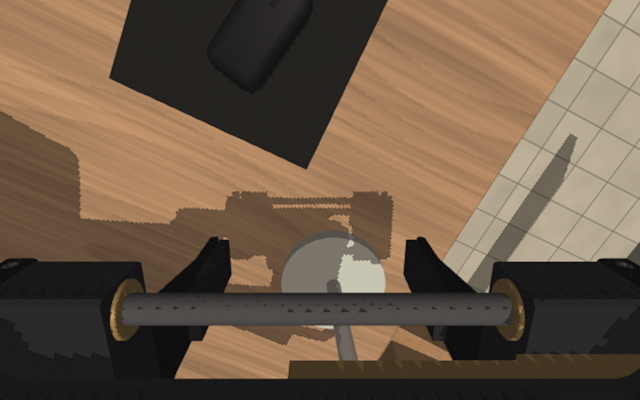

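The scene view shows the board at about (272,230), with the grey file box behind it and two turquoise decoys at (345,183) and (393,235). The top view has the board at (318,150) and two tube-like bars, at rows 128 and 168. I'll crop both views and check heights.

```bash
python3 - <<'E'
from h import *
P,im=cloud('top'); a=cv2.resize(im[95:190,255:415],(800,475),interpolation=cv2.INTER_CUBIC); cv2.imwrite('pics/topc.png',a[:,:,::-1])
Q,im2=cloud('scene'); a=cv2.resize(im2[165:290,215:315],(480,600),interpolation=cv2.INTER_CUBIC); cv2.imwrite('pics/scenec.png',a[:,:,::-1])
for r in (127,128,129,168,169,170):
    print(r,[ (P[r,c]*1000).round().tolist() for c in (285,310,330,350)])
E
```

```text
127 [[712.0, 177.0, 221.0], [711.0, 105.0, 221.0], [710.0, 46.0, 220.0], [710.0, -12.0, 217.0]]
128 [[710.0, 178.0, 214.0], [709.0, 105.0, 217.0], [706.0, 47.0, 227.0], [706.0, -12.0, 223.0]]
129 [[748.0, 194.0, 0.0], [707.0, 105.0, 212.0], [705.0, 46.0, 218.0], [705.0, -12.0, 215.0]]
168 [[612.0, 193.0, 34.0], [611.0, 110.0, 37.0], [609.0, 44.0, 40.0], [608.0, -22.0, 45.0]]
169 [[609.0, 193.0, 30.0], [607.0, 110.0, 36.0], [606.0, 44.0, 38.0], [606.0, -22.0, 37.0]]
170 [[607.0, 194.0, 16.0], [605.0, 110.0, 30.0], [604.0, 44.0, 32.0], [602.0, -22.0, 38.0]]
```

View pics/topc.png

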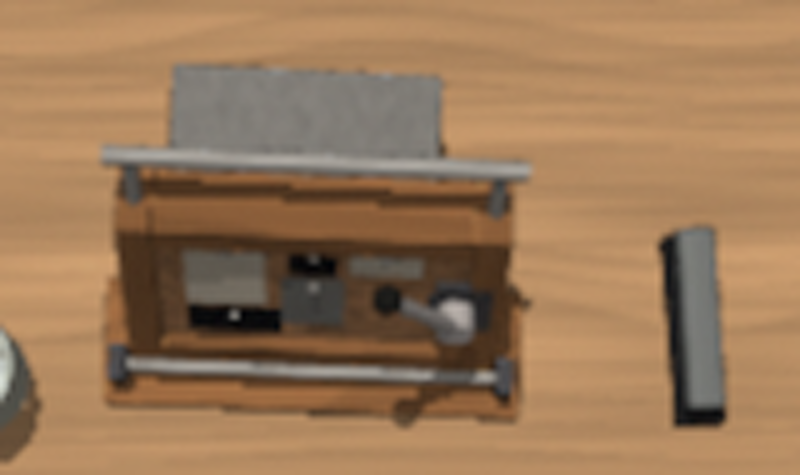

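View pics/scenec.png

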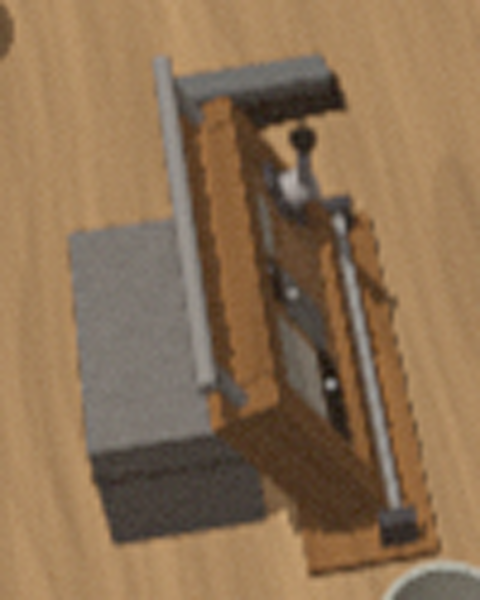

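The candidates for the grip are the tube at (318,128), at z≈0.22, and the hinge rod at (318,168), at z≈0.037. By its height the upper one is the tube. The leg ball is at about (332,154) and the leg's hub at (346,157). Next I'll fit the geometry.

```bash
python3 - <<'E'
from h import *
for n,sl in (('top',(slice(95,190),slice(255,415))),('scene',(slice(165,290),slice(215,315)))):
    P,im=cloud(n); p=P[sl].reshape(-1,3); col=im[sl].reshape(-1,3).astype(int)
    grey=(col.max(1)-col.min(1)<35)
    # rail
    m=(p[:,2]>.207)&(p[:,2]<.24)&grey&(p[:,0]>.69)&(p[:,0]<.73)
    q=p[m]; 
    k=np.polyfit(q[:,1],q[:,0],1); print(n,'rail n',m.sum(),'ymin/max',q[:,1].min(),q[:,1].max(),'x(y) slope,int',k,'z med',np.median(q[:,2]),np.percentile(q[:,2],95))
    m=(p[:,2]>.028)&(p[:,2]<.05)&grey&(p[:,0]>.58)&(p[:,0]<.64)&(p[:,1]>-.06)&(p[:,1]<.24)
    q=p[m]; 
    if len(q)>10:
        k=np.polyfit(q[:,1],q[:,0],1); print(n,'hinge n',m.sum(),q[:,1].min(),q[:,1].max(),k,np.median(q[:,2]),np.percentile(q[:,2],95))
    # foot plate top
    m=(p[:,2]>.007)&(p[:,2]<.017)&(p[:,0]>.5)&(p[:,0]<.7)&(p[:,1]>-.08)&(p[:,1]<.25)
    q=p[m].astype(np.float32); r=cv2.minAreaRect(q[:,:2]); print('foot',len(q),q.min(0),q.max(0),r)
P,im=cloud('top')
for r in range(150,162):
    print(r,[ (P[r,c]*1000).round().tolist() for c in (329,331,333,335,340,345,348)])
E
```

```text
top rail n 326 ymin/max -0.04127804601208088 0.20359670167912328 x(y) slope,int [0.05179445 0.70538612] z med 0.22014545736495683 0.22505149704151695
top hinge n 304 -0.044643867447526894 0.2186448014737053 [0.05216053 0.60341152] 0.03745615876197095 0.04608790960025245Traceback (most recent call last):
  File "<stdin>", line 15, in <module>
cv2.error: OpenCV(4.12.0) /io/opencv/modules/imgproc/src/convhull.cpp:143: error: (-215:Assertion failed) total >= 0 && (depth == CV_32F || depth == CV_32S) in function 'convexHull'
```

```bash
python3 - <<'E'
from h import *
a=np.array([.0517,.9987,0]); 
for n,sl in (('top',(slice(95,190),slice(255,415))),('scene',(slice(165,290),slice(215,315)))):
    P,im=cloud(n); p=P[sl].reshape(-1,3); col=im[sl].reshape(-1,3).astype(int)
    ok=np.isfinite(p).all(1); p=p[ok]; col=col[ok]
    X=p[:,0]*.9987-p[:,1]*.0517; Y=p[:,0]*.0517+p[:,1]*.9987; Z=p[:,2]
    grey=(col.max(1)-col.min(1)<35)
    print(n)
    m=(Z>.205)&(Z<.24)&(abs(X-.705)<.02)&grey; print(' rail X,Y,Z',np.median(X[m]),Y[m].min(),Y[m].max(),np.percentile(Z[m],[5,50,95]),m.sum())
    m=(Z>.006)&(Z<.02)&(X>.5)&(X<.75)&(Y<.3)&~grey
    print(' foot X',np.percentile(X[m],[0,2,98,100]),'Y',np.percentile(Y[m],[0,2,98,100]),np.median(Z[m]))
    m=(Z>.02)&(Z<.055)&(abs(X-.6)<.03)&grey; print(' rod X',np.percentile(X[m],[5,50,95]),Y[m].min(),Y[m].max(),np.percentile(Z[m],[5,50,95]))
    # frame top & face profile: 
    for y0 in (.09,.19):
        m=(abs(Y-y0)<.006)&(X>.56)&(X<.85); o=np.argsort(X[m]); print(y0,(np.c_[X[m],Z[m]][o][::max(1,m.sum()//45)]*1000).round().astype(int).tolist())
    m=(Z>.1)&(Z<.18)&(X>.6)&(X<.70)&(abs(Y-.03)<.08)
P,im=cloud('top')
for r in range(150,162):
    print(r,[ (P[r,c]*1000).round().tolist() for c in (329,331,333,335,340,345,348)])
E
```

```text
top
 rail X,Y,Z 0.7042818834098231 -0.004659431817772008 0.24066013886320078 [0.21505249 0.22012417 0.2250492 ] 327
 foot X [0.53106578 0.54401019 0.73798851 0.74927623] Y [-0.20742223 -0.19536421  0.28102811  0.29906705] 0.010437430832187289
 rod X [0.59072219 0.602942   0.62090986] -0.15352955402422327 0.3254778264014306 [0.02955435 0.03912961 0.04744139]
0.09 [[562, 7], [569, -1], [576, -1], [582, 8], [588, 15], [595, 16], [599, 10], [603, 34], [609, 45], [614, 54], [619, 44], [624, 57], [631, 77], [636, 87], [641, 98], [645, 115], [649, 110], [653, 128], [657, 139], [660, 145], [662, 173], [666, 179], [673, 179], [678, 181], [683, 173], [689, 172], [695, 170], [699, 216], [702, 167], [704, 220], [707, 221], [732, 125], [736, 118], [742, 122], [749, 121], [754, 122], [759, 116], [764, 121], [770, 124], [776, 124], [811, 0], [819, -4], [826, -1], [835, 1], [843, 1], [850, -2]]
0.19 [[562, 4], [566, -4], [572, -1], [578, 13], [584, 15], [588, 15], [595, 13], [599, 33], [605, 41], [608, 41], [617, 55], [621, 46], [626, 62], [632, 89], [635, 89], [641, 98], [645, 110], [650, 125], [65
[... 2973 characters left out ...]
 200.0], [630.0, 16.0, 162.0], [635.0, -1.0, 123.0], [634.0, -11.0, 125.0]]
158 [[637.0, 48.0, 83.0], [620.0, 45.0, 216.0], [637.0, 35.0, 80.0], [624.0, 32.0, 189.0], [627.0, 16.0, 164.0], [631.0, -1.0, 129.0], [632.0, -11.0, 120.0]]
159 [[635.0, 48.0, 74.0], [635.0, 41.0, 77.0], [634.0, 35.0, 79.0], [634.0, 28.0, 80.0], [623.0, 16.0, 165.0], [628.0, -1.0, 126.0], [628.0, -11.0, 123.0]]
160 [[631.0, 48.0, 77.0], [632.0, 41.0, 69.0], [632.0, 35.0, 73.0], [631.0, 28.0, 75.0], [622.0, 16.0, 151.0], [624.0, -1.0, 132.0], [625.0, -11.0, 123.0]]
161 [[630.0, 48.0, 64.0], [630.0, 41.0, 65.0], [630.0, 34.0, 60.0], [629.0, 28.0, 68.0], [629.0, 12.0, 66.0], [623.0, -1.0, 117.0], [622.0, -10.0, 123.0]]
```

Model check: with lean 0.34, hinge at X=0.612 and centre at Y=0.1195 in foot-aligned axes, the model predicts the ball top at z=0.2245. I measured 0.225. The tube's z and length also match. Next I move the closed gripper to the inner side of the ball, lifting and going over.

jog_arm --rows '[{"dp":[30,-22,-40],"turn":[0,0,-6],"grip":0},{"dp":[60,-44,-80],"turn":[0,0,-12],"grip":0},{"dp":[95,-70,-106],"turn":[0,0,-20],"grip":0},{"dp":[135,-98,-106],"turn":[0,0,-28],"grip":0},{"dp":[175,-126,-106],"turn":[0,0,-36],"grip":0},{"dp":[215,-155,-106],"turn":[0,0,-44],"grip":0},{"dp":[255,-184,-106],"turn":[0,0,-52],"grip":0},{"dp":[295,-213,-106],"turn":[0,0,-60],"grip":0},{"dp":[335,-242,-106],"turn":[0,0,-61.5],"grip":0},{"dp":[375,-271,-106],"turn":[0,0,-61.5],"grip":0}]'

```text
time_s: 1.15
position: [0.49, -0.1583, 0.3395]
tcp_rot: [[0.051, 0.999, -0.0], [0.999, -0.051, 0.0], [0.0, -0.0, -1.0]]
force: [0.5, -0.9, -0.1]
opening: 0.17
```

```bash
cat >> h.py <<'E'
X0,Y0=.612,.1195
def w(X,Y,Z): return np.array([X*.9987+Y*.0517,-X*.0517+Y*.9987,Z])
def foot(p): return np.array([p[0]*.9987-p[1]*.0517,p[0]*.0517+p[1]*.9987,p[2]])
from scipy.spatial.transform import Rotation as Ro
def go(X,Y,Z,rot=True):
    s=bot.read_state(); R=np.array(s['tcp_rot']); p=np.array(s['position'])
    Rt=np.column_stack([[-.0517,-.9987,0],[.9987,-.0517,0],[0,0,-1]])
    print('t',s['time_s'],'foot',(foot(p)*1e3).round(1),'open',s['opening'],'F',np.array(s['force']).round(1))
    print('dp',(R.T@(w(X,Y,Z)-p)*1000).round(1),'turn',np.degrees(Ro.from_matrix(R.T@Rt).as_rotvec()).round(2))
E
python3 -c "
from h import *
go(.626,.13,.34)"
```

```text
t 1.15 foot [ 497.6 -132.8  339.5] open 0.17020229559631278 F [ 0.5 -0.9 -0.1]Traceback (most recent call last):
  File "<string>", line 3, in <module>
    go(.626,.13,.34)
    ~~^^^^^^^^^^^^^^
  File "h.py", line 24, in go
    print('dp',(R.T@(w(X,Y,Z)-p)*1000).round(1),'turn',np.degrees(Ro.from_matrix(R.T@Rt).as_rotvec()).round(2))
                                                                  ~~~~~~~~~~~~~~^^^^^^^^
  File "scipy/spatial/transform/_rotation.pyx", line 1143, in scipy.spatial.transform._rotation.Rotation.from_matrix
ValueError: Non-positive determinant (left-handed or null coordinate frame) in rotation matrix 0: [[-1.00003722e+00 -3.83200206e-04 -4.20754004e-05]
 [-3.83206288e-04  1.00003721e+00  1.44639975e-04]
 [-4.20215397e-05 -1.44661481e-04  9.99999989e-01]].
```

```bash
sed -i 's/\[-.0517,-.9987,0\],\[.9987/[.0517,.9987,0],[.9987/' h.py; python3 -c "
from h import *
go(.626,.13,.34)"
```

```text
t 1.15 foot [ 497.6 -132.8  339.5] open 0.17020229559631278 F [ 0.5 -0.9 -0.1]
dp [262.7 128.6  -0.6] turn [-0.01 -0.    0.02]
```

jog_arm --rows '[{"dp":[44,22,0],"turn":[0,0,0],"grip":0},{"dp":[88,44,0],"turn":[0,0,0],"grip":0},{"dp":[132,65,0],"turn":[0,0,0],"grip":0},{"dp":[176,86,0],"turn":[0,0,0],"grip":0},{"dp":[220,108,0],"turn":[0,0,0],"grip":0},{"dp":[262,128,0],"turn":[0,0,0],"grip":0},{"dp":[262,128,0],"turn":[0,0,0],"grip":0}]'

```text
time_s: 1.85
position: [0.6325, 0.1001, 0.3386]
tcp_rot: [[0.045, 0.999, 0.001], [0.999, -0.045, 0.003], [0.003, 0.001, -1.0]]
force: [-1.0, -0.5, 0.7]
opening: 0.005
```

```bash
python3 -c "
from h import *
cap('wrist','wrist1')
go(.626,.128,.21)
print(proj('wrist',w(.6245,.0745,.2155)),proj('wrist',w(.612+.0912,.1195,.2205)))"
```

```text
t 1.9 foot [625.4 129.9 338.5] open 0.00826708016065459 F [-0.7 -0.  -0.1]
dp [ -1.9   0.8 128.5] turn [-0.07 -0.    0.27]
[315.00541267 256.57755639] [414.72192701 208.7996386 ]
```

View pics/wrist1.png

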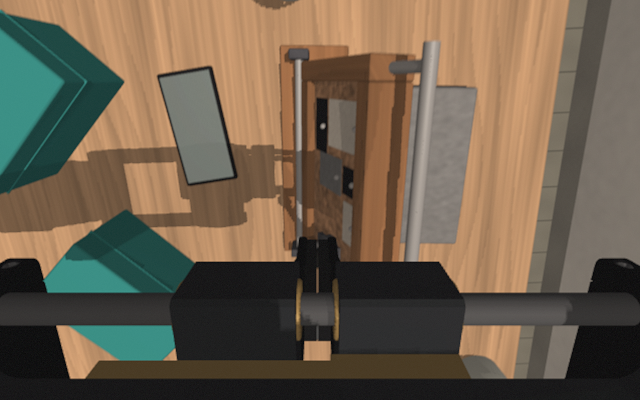

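The wrist view shows the tube at about (418,208); I predicted (415,209), so X is off by about 3 mm. The ball is hidden behind the closed fingers. I'll descend, then push to the right.

jog_arm --rows '[{"dp":[0,1,40],"turn":[0,0,0],"grip":0},{"dp":[0,1,80],"turn":[0,0,0],"grip":0},{"dp":[0,1,110],"turn":[0,0,0],"grip":0},{"dp":[0,1,128],"turn":[0,0,0],"grip":0},{"dp":[-5,1,128],"turn":[0,0,0],"grip":0},{"dp":[-15,1,128],"turn":[0,0,0],"grip":0},{"dp":[-25,1,128],"turn":[0,0,0],"grip":0},{"dp":[-35,1,128],"turn":[0,0,0],"grip":0}]'

```text
time_s: 2.7
position: [0.631, 0.0581, 0.2134]
tcp_rot: [[0.052, 0.999, 0.003], [0.999, -0.052, -0.0], [-0.0, 0.003, -1.0]]
force: [0.3, 0.8, 1.2]
opening: 0.006
```

```bash
python3 -c "
from h import *
go(.626,.04,.21)"
```

```text
t 2.7 foot [627.2  90.7 213.4] open 0.005606591622943604 F [0.3 0.8 1.2]
dp [-50.7  -1.1   3.4] turn [ 0.2   0.01 -0.04]
```

jog_arm --rows '[{"dp":[-8,0,0],"turn":[0,0,0],"grip":0},{"dp":[-16,0,0],"turn":[0,0,0],"grip":0},{"dp":[-24,0,0],"turn":[0,0,0],"grip":0},{"dp":[-32,0,0],"turn":[0,0,0],"grip":0},{"dp":[-40,0,0],"turn":[0,0,0],"grip":0},{"dp":[-48,0,0],"turn":[0,0,0],"grip":0},{"dp":[-56,0,0],"turn":[0,0,0],"grip":0}]'

```text
time_s: 3.4
position: [0.6271, 0.0032, 0.2114]
tcp_rot: [[0.052, 0.999, -0.0], [0.999, -0.052, 0.0], [0.0, -0.0, -1.0]]
force: [-0.3, 0.2, -0.9]
opening: 0.004
```

```bash
python3 -c "
from h import *
go(.626,.02,.21)
cap('scene','scene2')
a=cv2.imread('pics/scene2.png')[130:330,180:380]; cv2.imwrite('pics/scene2c.png',cv2.resize(a,(600,600),interpolation=cv2.INTER_CUBIC))"
```

```text
t 3.4 foot [626.1  35.6 211.4] open 0.0038622299453478157 F [-0.3  0.2 -0.9]
dp [-15.6  -0.1   1.4] turn [-0.02 -0.    0.01]
```

View pics/scene2c.png

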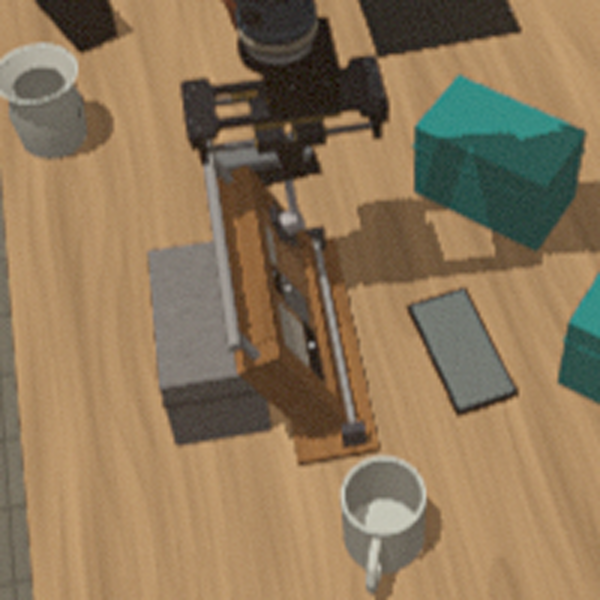

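The leg now stands near vertical against the fingers, at about (290,195) in the crop. I'll push a little further over centre.

jog_arm --rows '[{"dp":[-8,0,0],"turn":[0,0,0],"grip":0},{"dp":[-16,0,0],"turn":[0,0,0],"grip":0},{"dp":[-22,0,0],"turn":[0,0,0],"grip":0},{"dp":[-22,0,0],"turn":[0,0,0],"grip":0},{"dp":[-22,0,0],"turn":[0,0,0],"grip":0},{"dp":[-22,0,-10],"turn":[0,0,0],"grip":0},{"dp":[-10,0,-40],"turn":[0,0,0],"grip":0},{"dp":[0,0,-80],"turn":[0,0,0],"grip":0.5}]'

```text
time_s: 4.25
position: [0.626, 0.0045, 0.291]
tcp_rot: [[0.052, 0.999, -0.005], [0.999, -0.052, 0.001], [0.001, -0.005, -1.0]]
force: [-0.3, 0.5, -0.5]
opening: 0.039
```

```bash
python3 -c "
from h import *
go(.7045,.1195,.34)
cap('scene','scene3')
a=cv2.imread('pics/scene3.png')[130:330,180:380]; cv2.imwrite('pics/scene3c.png',cv2.resize(a,(600,600),interpolation=cv2.INTER_CUBIC))"
```

```text
t 4.25 foot [624.9  36.8 291. ] open 0.03914513506295865 F [-0.3  0.5 -0.5]
dp [ 82.7  79.4 -49.3] turn [-0.28 -0.05 -0.  ]
```

View pics/scene3c.png

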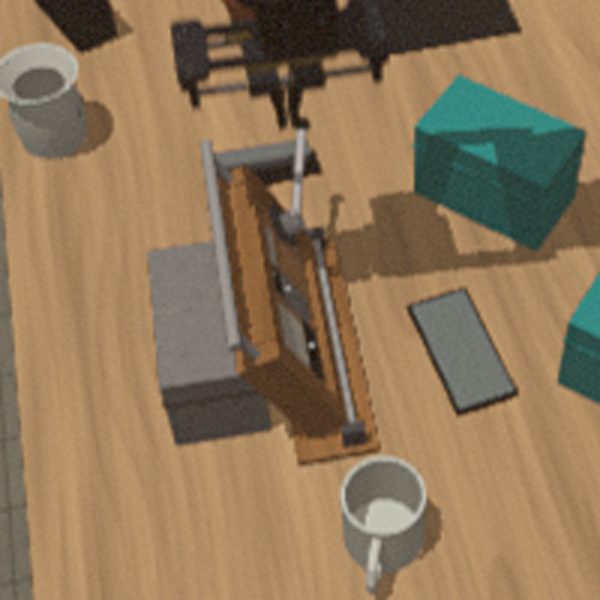

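The leg stands at or just past dead centre, with the ball at (302,125). I'll wait and watch it while moving up and over the tube.

jog_arm --rows '[{"dp":[0,0,-30],"turn":[0,0,0],"grip":0.5},{"dp":[0,0,-49],"turn":[0,0,0],"grip":0.5},{"dp":[20,30,-49],"turn":[0,0,0],"grip":0.5},{"dp":[50,60,-49],"turn":[0,0,0],"grip":0.5},{"dp":[83,79,-49],"turn":[0,0,0],"grip":0.5},{"dp":[83,79,-49],"turn":[0,0,0],"grip":0.5},{"dp":[83,79,-49],"turn":[0,0,0],"grip":0.5},{"dp":[83,79,-49],"turn":[0,0,0],"grip":0.5},{"dp":[83,79,-49],"turn":[0,0,0],"grip":0.5},{"dp":[83,79,-49],"turn":[0,0,0],"grip":0.5}]'

```text
time_s: 5.3
position: [0.71, 0.0816, 0.3411]
tcp_rot: [[0.053, 0.999, 0.0], [0.999, -0.053, -0.0], [-0.0, 0.0, -1.0]]
force: [0.1, 0.1, 0.2]
opening: 0.499
```

jog_arm --rows '[{"dp":[0,0,0],"turn":[0,0,0],"grip":0.5},{"dp":[0,0,0],"turn":[0,0,0],"grip":0.5},{"dp":[0,0,0],"turn":[0,0,0],"grip":0.5},{"dp":[0,0,0],"turn":[0,0,0],"grip":0.5},{"dp":[0,0,0],"turn":[0,0,0],"grip":0.5},{"dp":[0,0,0],"turn":[0,0,0],"grip":0.5},{"dp":[0,0,0],"turn":[0,0,0],"grip":0.5},{"dp":[0,0,0],"turn":[0,0,0],"grip":0.5},{"dp":[0,0,0],"turn":[0,0,0],"grip":0.5},{"dp":[0,0,0],"turn":[0,0,0],"grip":0.5}]'

```text
time_s: 6.3
position: [0.7104, 0.0826, 0.3406]
tcp_rot: [[0.052, 0.999, 0.0], [0.999, -0.052, -0.0], [-0.0, 0.0, -1.0]]
force: [-0.6, -0.2, 1.0]
opening: 0.497
```

```bash
python3 -c "
from h import *
cap('scene','scene4'); cap('wrist','wrist4'); cap('top')
a=cv2.imread('pics/scene4.png')[130:330,180:380]; cv2.imwrite('pics/scene4c.png',cv2.resize(a,(600,600),interpolation=cv2.INTER_CUBIC))
go(.7045,.1195,.34)
P,im=cloud('scene')
p=P.reshape(-1,3);p=p[np.isfinite(p).all(1)]
X=p[:,0]*.9987-p[:,1]*.0517; Y=p[:,0]*.0517+p[:,1]*.9987; Z=p[:,2]
for lo,hi in((.04,.12),(.12,.2)):
  m=(Z>.207)&(Z<.24)&(abs(X-.705)<.02)&(Y>lo)&(Y<hi); print(m.sum(),np.percentile(X[m],[5,50,95]),np.percentile(Z[m],[5,50,95]))
print(proj('wrist',w(.705,.1195,.2205)),proj('wrist',w(.705,.2,.2205)))
"
```

```text
t 6.45 foot [705.2 119.3 340.5] open 0.49706152513228125 F [-0.7 -0.  -0.4]
dp [ 0.3 -0.7  0.5] turn [-0.   -0.    0.01]
87 [0.70044793 0.70567288 0.71097701] [0.21380552 0.21816959 0.22145572]
98 [0.70077723 0.70608191 0.71132352] [0.21347647 0.21815072 0.22162311]
[317.69085509 190.8757192 ] [317.74873368  83.44540254]
```

View pics/scene4c.png

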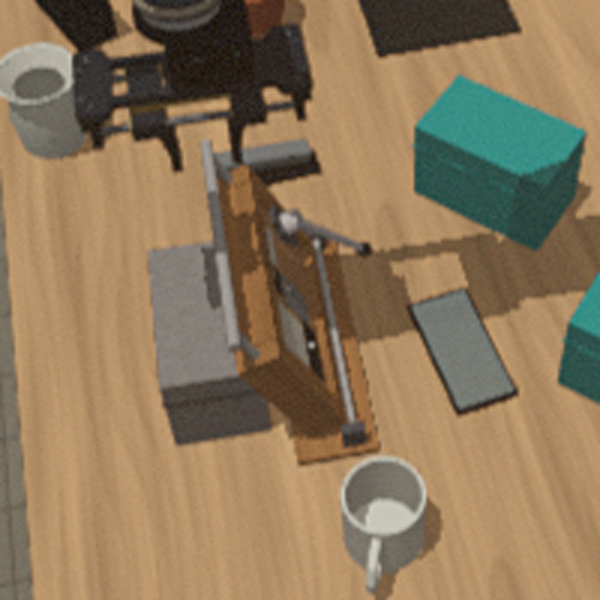

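View pics/wrist4.png

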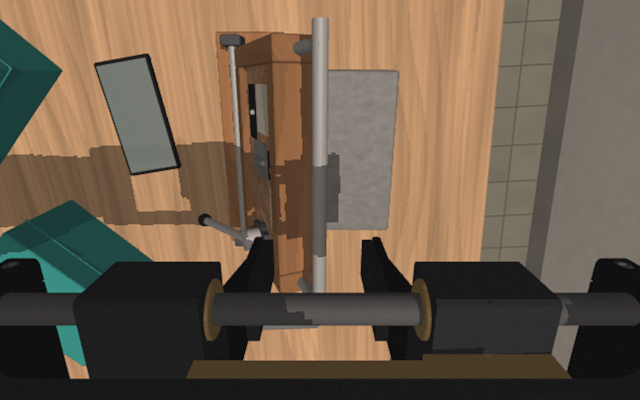

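The leg has swung down. The tube is centred at column 319, against 318 predicted. I'll check the ball position against the hanging-down prediction.

```bash
python3 -c "
from h import *
def ball(phi,lean=.34):
    b=np.array([-.05,-.09-.1033*np.sin(phi),.086+.1033*np.cos(phi)])
    return w(X0+b[0]*np.cos(lean)+b[2]*np.sin(lean),Y0+b[1],.03-b[0]*np.sin(lean)+b[2]*np.cos(lean))
for ph in (2.8,3.0,3.14,3.25): print(ph,proj('wrist',ball(ph)).round(),((proj('scene',ball(ph))-[180,130])*3).round(),ball(ph).round(3))
P,im=cloud('wrist'); print(P[220,204],foot(P[220,204]))
go(.7055,.1195,.2125)
"
```

```text
2.8 [213. 238.] [350. 230.] [ 0.56  -0.034  0.036]
3.0 [211. 223.] [355. 246.] [ 0.559 -0.014  0.031]
3.14 [210. 213.] [357. 256.] [0.56 0.   0.03]
3.25 [210. 205.] [359. 264.] [0.561 0.012 0.031]
[ 0.55347143 -0.00528262  0.04112356] [0.55302503 0.02333872 0.04112356]
t 6.45 foot [705.2 119.3 340.5] open 0.49706152513228125 F [-0.7 -0.  -0.4]
dp [  0.3   0.3 128. ] turn [-0.   -0.    0.01]
```

The ball's foot-frame Y is 0.023, against 0.0295 for hanging straight down, so the leg is down. I'll descend on the tube and grip.

jog_arm --rows '[{"dp":[0,0,40],"turn":[0,0,0],"grip":0.5},{"dp":[0,0,80],"turn":[0,0,0],"grip":0.5},{"dp":[0,0,110],"turn":[0,0,0],"grip":0.5},{"dp":[0,0,129],"turn":[0,0,0],"grip":0.5},{"dp":[0,0,129],"turn":[0,0,0],"grip":0.5},{"dp":[0,0,129],"turn":[0,0,0],"grip":0.3},{"dp":[0,0,129],"turn":[0,0,0],"grip":0.2},{"dp":[0,0,129],"turn":[0,0,0],"grip":0.1},{"dp":[0,0,129],"turn":[0,0,0],"grip":0.0},{"dp":[0,0,129],"turn":[0,0,0],"grip":0.0}]'

```text
time_s: 7.45
position: [0.7117, 0.0826, 0.2129]
tcp_rot: [[0.052, 0.999, 0.004], [0.999, -0.052, -0.0], [0.0, 0.004, -1.0]]
force: [2.3, -0.3, -1.8]
opening: 0.133
```

jog_arm --rows '[{"dp":[0,0,0],"turn":[0,0,0],"grip":0.0},{"dp":[0,0,0],"turn":[0,0,0],"grip":0.0},{"dp":[0,0,0],"turn":[0,0,0],"grip":0.0}]'

```text
time_s: 7.75
position: [0.7119, 0.0825, 0.2127]
tcp_rot: [[0.052, 0.999, 0.004], [0.999, -0.052, -0.0], [0.0, 0.004, -1.0]]
force: [3.5, 0.2, 2.7]
opening: 0.127
```

```bash
python3 -c "
from h import *
go(.7055,.1195,.2125)
cap('scene','scene5')
a=cv2.imread('pics/scene5.png')[130:330,180:380]; cv2.imwrite('pics/scene5c.png',cv2.resize(a,(600,600),interpolation=cv2.INTER_CUBIC))
for th in (.34,.3,.25,.2,.15,.1,.05,0): print(th,((.21*np.sin(th)+.0225*np.cos(th)-.0912)*1e3).round(1),((.03+.21*np.cos(th)-.0225*np.sin(th)-.2205)*1000).round(1))
"
```

```text
t 7.75 foot [706.7 119.2 212.7] open 0.12712249743112608 F [3.5 0.2 2.7]
dp [ 0.3 -1.2  0.2] turn [ 0.23 -0.01 -0.  ]
0.34 0.0 -0.0
0.3 -7.6 3.5
0.25 -17.4 7.4
0.2 -27.4 10.8
0.15 -37.6 13.8
0.1 -47.8 16.2
0.05 -58.2 18.1
0 -68.7 19.5
```

View pics/scene5c.png

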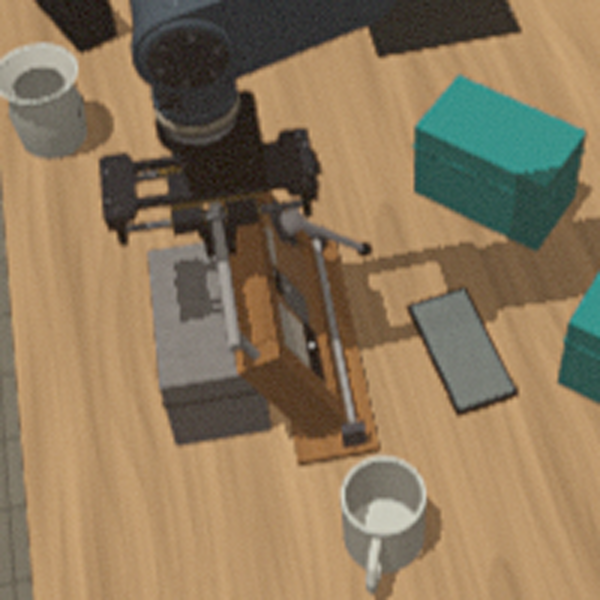

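Gripped: the opening is 11 mm, matching the tube. Now I swing along the hinge arc, slowly.

jog_arm --rows '[{"dp":[0,-3.5,-1.7],"turn":[0,0,0],"grip":0},{"dp":[0,-7.6,-3.5],"turn":[0,0,0],"grip":0},{"dp":[0,-12.5,-5.5],"turn":[0,0,0],"grip":0},{"dp":[0,-17.4,-7.4],"turn":[0,0,0],"grip":0},{"dp":[0,-22.4,-9.2],"turn":[0,0,0],"grip":0},{"dp":[0,-27.4,-10.8],"turn":[0,0,0],"grip":0},{"dp":[0,-32.5,-12.3],"turn":[0,0,0],"grip":0},{"dp":[0,-37.6,-13.8],"turn":[0,0,0],"grip":0}]'

```text
time_s: 8.6
position: [0.6762, 0.0845, 0.2282]
tcp_rot: [[0.052, 0.999, 0.01], [0.999, -0.052, 0.0], [0.001, 0.01, -1.0]]
force: [5.6, -0.1, 6.3]
opening: 0.128
```

jog_arm --rows '[{"dp":[0,-5,-1.2],"turn":[0,0,0],"grip":0},{"dp":[0,-10.2,-2.4],"turn":[0,0,0],"grip":0},{"dp":[0,-15.4,-3.4],"turn":[0,0,0],"grip":0},{"dp":[0,-20.6,-4.3],"turn":[0,0,0],"grip":0},{"dp":[0,-25,-5],"turn":[0,0,0],"grip":0},{"dp":[0,-29,-5.6],"turn":[0,0,0],"grip":0},{"dp":[0,-29,-5.6],"turn":[0,0,0],"grip":0},{"dp":[0,-29,-5.6],"turn":[0,0,0],"grip":0}]'

```text
time_s: 9.4
position: [0.6473, 0.086, 0.2347]
tcp_rot: [[0.052, 0.999, 0.01], [0.999, -0.052, -0.0], [0.001, 0.01, -1.0]]
force: [4.0, 0.8, 11.5]
opening: 0.125
```

```bash
python3 -c "
from h import *
go(.6355,.1195,.232)
cap('scene','scene6');cap('wrist','wrist6')
a=cv2.imread('pics/scene6.png')[130:330,180:380]; cv2.imwrite('pics/scene6c.png',cv2.resize(a,(600,600),interpolation=cv2.INTER_CUBIC))
for n in('scene','wrist'):
  P,im=cloud(n); p=P.reshape(-1,3);p=p[np.isfinite(p).all(1)]
  X=p[:,0]*.9987-p[:,1]*.0517; Y=p[:,0]*.0517+p[:,1]*.9987; Z=p[:,2]
  m=(Z>.18)&(Z<.208)&(X>.617)&(X<.652)&(Y>.135)&(Y<.222); k=np.polyfit(X[m],Z[m],1); print(n,m.sum(),'top slope',k[0],np.percentile(X[m],[1,99]),np.median(Z[m]))
  m=(Z>.2)&(Z<.27)&(Y>.17)&(Y<.235)&(X>.6)&(X<.7)&(Z>.23); print('rail',m.sum(),np.percentile(X[m],[2,50,98]),np.percentile(Z[m],[5,95]))
"
```

```text
t 9.4 foot [642.  119.4 234.7] open 0.12456495077032846 F [ 4.   0.8 11.5]
dp [ 0.1 -6.5  2.7] turn [ 0.6  -0.03  0.  ]
scene 201 top slope -0.063576750000775 [0.61723472 0.65190132] 0.19170810922482695
rail 86 [0.63590438 0.64167181 0.64706333] [0.23734199 0.24416898]
wrist 6139 top slope -0.07185701010494146 [0.61721507 0.65182656] 0.1927293700954161
rail 5016 [0.63607824 0.64175581 0.64745433] [0.23873391 0.24344345]
```

View pics/scene6c.png

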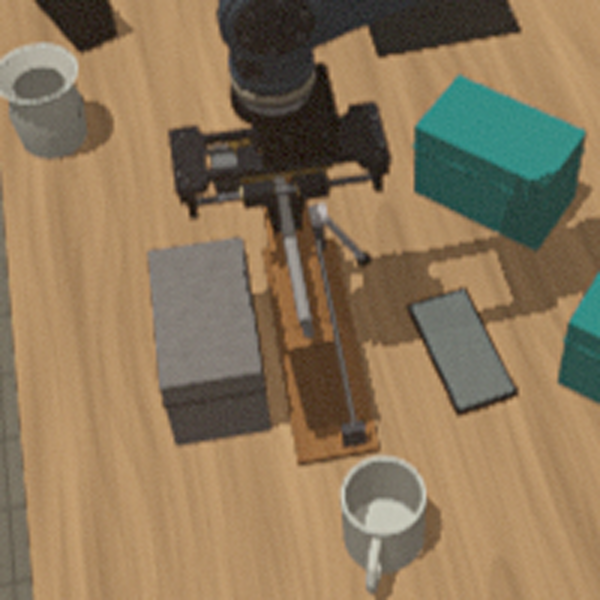

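View pics/wrist6.png

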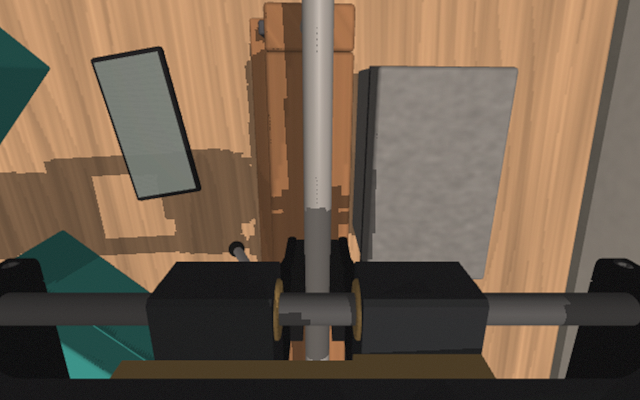

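```bash
cat > tilt.py <<'E'
from h import *
def run(n,dz=0):
  P,im=cloud(n); p=P.reshape(-1,3);p=p[np.isfinite(p).all(1)]
  X=p[:,0]*.9987-p[:,1]*.0517; Y=p[:,0]*.0517+p[:,1]*.9987; Z=p[:,2]
  def fit(m,l):
    A=np.c_[X[m],Y[m],np.ones(m.sum())]; z=Z[m]
    for _ in range(5):
      k=np.linalg.lstsq(A,z,rcond=None)[0]; r=z-A@k; g=abs(r)<2*r.std(); A=A[g]; z=z[g]
    print(n,l,len(z),'dZ/dX %.4f dZ/dY %.4f std %.4f'%(k[0],k[1],r.std()),'X',np.percentile(A[:,0],[1,50,99]).round(4),'zmed',np.median(z).round(4))
  fit((Z>.11)&(Z<.13)&(X>.68)&(X<.83)&(Y>.0)&(Y<.25),'box')
  fit((Z>-.01)&(Z<.006)&(X>.4)&(X<.56)&(Y>-.1)&(Y<.4),'desk near')
  fit((Z>.175)&(Z<.21)&(X>.58)&(X<.69)&(Y>.14)&(Y<.22),'top')
  fit((Z>.006)&(Z<.02)&(X>.57)&(X<.69)&(Y>.243)&(Y<.257),'foot')
  m=(Z>.23)&(Z<.26)&(Y>.15)&(Y<.235)&(X>.6)&(X<.7); print(' rail',np.median(X[m]).round(4),np.percentile(Z[m],98).round(4))
if __name__=='__main__':
  for n in('wrist','scene'): run(n)
E
python3 tilt.py
```

```text
wrist box 22529 dZ/dX -0.0001 dZ/dY -0.0002 std 0.0005 X [0.6865 0.7351 0.7824] zmed 0.1189
wrist desk near 26453 dZ/dX -0.0006 dZ/dY 0.0000 std 0.0006 X [0.4012 0.491  0.5587] zmed -0.001
wrist top 7175 dZ/dX -0.0736 dZ/dY -0.0007 std 0.0005 X [0.6167 0.6304 0.6601] zmed 0.1923
wrist foot 125 dZ/dX 0.1449 dZ/dY 0.0071 std 0.0005 X [0.58   0.5842 0.5895] zmed 0.0109
 rail 0.6418 0.2437
scene box 1335 dZ/dX 0.0023 dZ/dY -0.0004 std 0.0016 X [0.6853 0.7347 0.7827] zmed 0.1184
scene desk near 4430 dZ/dX 0.0007 dZ/dY 0.0003 std 0.0019 X [0.4017 0.4889 0.5582] zmed -0.0018
scene top 231 dZ/dX -0.0544 dZ/dY 0.0000 std 0.0014 X [0.616  0.6316 0.6598] zmed 0.1913
scene foot 79 dZ/dX 0.0119 dZ/dY 0.0213 std 0.0019 X [0.5807 0.6312 0.6628] zmed 0.01
 rail 0.6417 0.2446
```

The wrist depth is clean (box top slope 0.000). It puts the remaining lean at 0.074 and the hinge at X=0.604, consistent with both the tube and the top edge, so the board started nearer 0.39. I have about 15 mm to go, and I'll ease the vertical load as I do it.

jog_arm --rows '[{"dp":[0,-3,-2],"turn":[0,0,0],"grip":0},{"dp":[0,-6,-3.5],"turn":[0,0,0],"grip":0},{"dp":[0,-9,-4.5],"turn":[0,0,0],"grip":0},{"dp":[0,-12,-5.5],"turn":[0,0,0],"grip":0},{"dp":[0,-14,-6],"turn":[0,0,0],"grip":0},{"dp":[0,-14,-6],"turn":[0,0,0],"grip":0},{"dp":[0,-14,-6],"turn":[0,0,0],"grip":0},{"dp":[0,-14,-6],"turn":[0,0,0],"grip":0}]'

```text
time_s: 10.3
position: [0.6297, 0.087, 0.2367]
tcp_rot: [[0.052, 0.999, -0.001], [0.999, -0.052, 0.0], [0.0, -0.001, -1.0]]
force: [1.6, 1.7, 3.3]
opening: 0.127
```

```bash
python3 -c "
from h import *
go(.6265,.1195,.2365)
cap('wrist','wrist7')
import tilt; tilt.run('wrist')"
```

```text
t 10.3 foot [624.4 119.4 236.7] open 0.12669334638927446 F [1.6 1.7 3.3]
dp [0.1 2.2 0.2] turn [-0.04 -0.02  0.01]
wrist box 22858 dZ/dX -0.0002 dZ/dY -0.0001 std 0.0005 X [0.6864 0.7357 0.7823] zmed 0.1189
wrist desk near 25641 dZ/dX -0.0006 dZ/dY 0.0001 std 0.0006 X [0.4012 0.4939 0.5587] zmed -0.001
wrist top 7304 dZ/dX 0.0115 dZ/dY -0.0014 std 0.0005 X [0.6028 0.6324 0.6464] zmed 0.1942
wrist foot 28 dZ/dX 0.2721 dZ/dY -0.0318 std 0.0005 X [0.5803 0.5813 0.5817] zmed 0.0111
 rail 0.6241 0.2462
```

Slightly past upright, at −0.011 rad, so I'll back off 2.4 mm and check.

jog_arm --rows '[{"dp":[0,1.2,0],"turn":[0,0,0],"grip":0},{"dp":[0,2.4,0],"turn":[0,0,0],"grip":0},{"dp":[0,2.4,0],"turn":[0,0,0],"grip":0},{"dp":[0,2.4,0],"turn":[0,0,0],"grip":0},{"dp":[0,2.4,0],"turn":[0,0,0],"grip":0},{"dp":[0,2.4,0],"turn":[0,0,0],"grip":0},{"dp":[0,2.4,0],"turn":[0,0,0],"grip":0},{"dp":[0,2.4,0],"turn":[0,0,0],"grip":0}]'

```text
time_s: 11.15
position: [0.6319, 0.0868, 0.2365]
tcp_rot: [[0.052, 0.999, -0.001], [0.999, -0.052, 0.0], [0.0, -0.001, -1.0]]
force: [2.0, 3.5, -0.5]
opening: 0.128
```

```bash
python3 -c "
from h import *
go(.6265,.1195,.2365); s=bot.read_state(); print(np.abs(s['qvel']).max())
cap('wrist','wrist8'); cap('scene','scene8'); cap('top','top8')
import tilt; tilt.run('wrist')
a=cv2.imread('pics/scene8.png')[130:330,180:380]; cv2.imwrite('pics/scene8c.png',cv2.resize(a,(600,600),interpolation=cv2.INTER_CUBIC))
P,im=cloud('scene'); 
exp=w(.604-.05,.0295,.013)
print('ball exp scene crop',(proj('scene',exp)-[180,130])*3,'top',proj('top',exp),'wrist',proj('wrist',exp))
"
```

```text
t 11.15 foot [626.6 119.4 236.5] open 0.12801906028748009 F [ 2.   3.5 -0.5]
dp [ 0.1 -0.   0. ] turn [-0.06 -0.02  0.  ]
0.06623243195522382
wrist box 22891 dZ/dX -0.0003 dZ/dY -0.0001 std 0.0006 X [0.6865 0.7358 0.7823] zmed 0.1189
wrist desk near 25808 dZ/dX -0.0007 dZ/dY 0.0000 std 0.0006 X [0.4011 0.4934 0.5587] zmed -0.001
wrist top 7208 dZ/dX 0.0003 dZ/dY -0.0011 std 0.0005 X [0.6046 0.6342 0.6481] zmed 0.194
wrist foot 48 dZ/dX 0.1625 dZ/dY -0.0175 std 0.0006 X [0.5798 0.5815 0.5829] zmed 0.0104
 rail 0.6263 0.2459
ball exp scene crop [362.13127902 264.80056212] top [342.96982452 184.8935196 ] wrist [253.92044734 239.99340629]
```

View pics/scene8c.png

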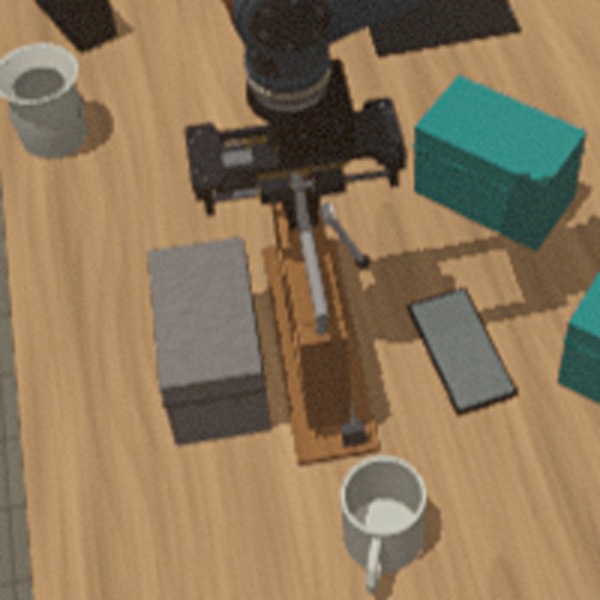

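View pics/wrist8.png

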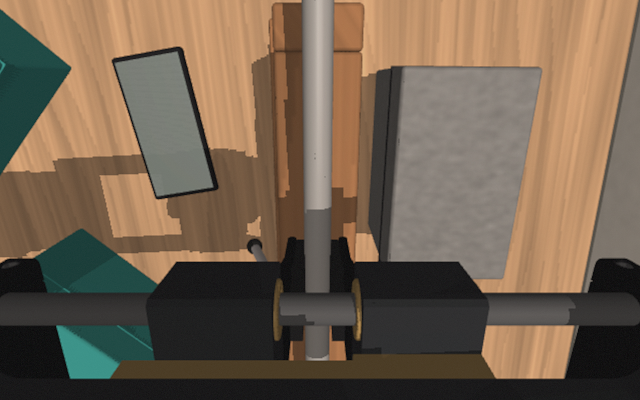

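View pics/top8.png

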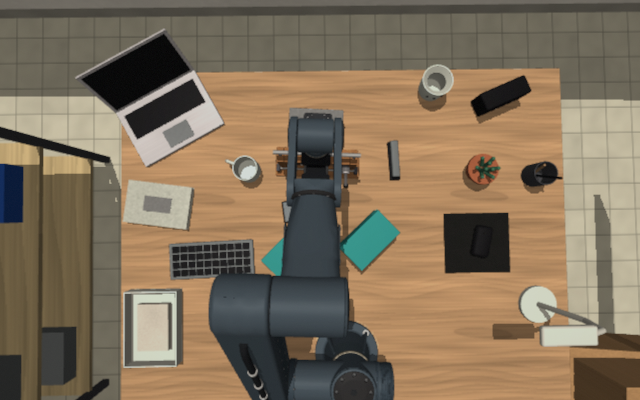

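The board is upright to 0.001 rad. The ball is at crop (363,262), against (362,265) predicted for hanging straight down. The file box and the bystanders look unmoved. I'll settle briefly, then hand in.

jog_arm --rows '[{"dp":[0,0,0],"turn":[0,0,0],"grip":0},{"dp":[0,0,0],"turn":[0,0,0],"grip":0},{"dp":[0,0,0],"turn":[0,0,0],"grip":0},{"dp":[0,0,0],"turn":[0,0,0],"grip":0},{"dp":[0,0,0],"turn":[0,0,0],"grip":0},{"dp":[0,0,0],"turn":[0,0,0],"grip":0},{"dp":[0,0,0],"turn":[0,0,0],"grip":0},{"dp":[0,0,0],"turn":[0,0,0],"grip":0},{"dp":[0,0,0],"turn":[0,0,0],"grip":0},{"dp":[0,0,0],"turn":[0,0,0],"grip":0}]'

```text
time_s: 12.3
position: [0.6319, 0.0868, 0.2366]
tcp_rot: [[0.052, 0.999, -0.001], [0.999, -0.052, 0.0], [0.0, -0.001, -1.0]]
force: [0.4, 4.5, -5.1]
opening: 0.13
```

```bash
python3 -c "
from h import *
cap('wrist','wrist9')
go(.6265,.1195,.2365)
import tilt; tilt.run('wrist')
print(bot.hand_in())"
```

```text
t 12.35 foot [626.6 119.4 236.6] open 0.13136608227114852 F [ 2.1  4.1 -6. ]
dp [ 0.1 -0.1  0.1] turn [-0.06 -0.02  0.01]
wrist box 22815 dZ/dX -0.0005 dZ/dY -0.0002 std 0.0005 X [0.6865 0.7355 0.7823] zmed 0.1189
wrist desk near 25698 dZ/dX -0.0003 dZ/dY -0.0001 std 0.0006 X [0.4012 0.4932 0.5587] zmed -0.001
wrist top 7282 dZ/dX 0.0005 dZ/dY -0.0011 std 0.0005 X [0.6046 0.6342 0.6481] zmed 0.1939
wrist foot 46 dZ/dX 0.5350 dZ/dY -0.0484 std 0.0005 X [0.5797 0.5818 0.583 ] zmed 0.0107
 rail 0.6264 0.2459
the job is handed in; nothing more can be done
None
```

I pushed the kickstand leg over dead centre and let it drop. I then gripped the top tube, swung the board upright, and handed the job in at 12.35 s while still holding it.

- **Board:** the last depth check put the lean at about 0.0005 rad, and the tool had stayed within 0.1 mm over the final second.
- **Leg:** it was hanging straight down; the ball was about 1 px from where the model puts it.
- **Other things:** in the pictures I compared, the file box and the bystanders looked to be where they started. The arm hid the phone and one turquoise box in the last top view, but the other views showed both.
- **Grip:** the fingers were open about 11 mm, matching the tube. The wrist force was about 8 N.

**What disagreed:**
- **Starting lean:** the first estimate of 0.34 rad was off. Later measurements put it nearer 0.39 rad, with the hinge 8 mm further towards the robot.
- **Swing:** because of that, the swing pressed on the hinge with up to about 12 N in the readings. I corrected it from the wrist depth images. The board also went 0.011 rad past upright before I eased it back.
- **Final force:** the vertical force reading drifted from −0.5 to −6 N in the last second with no motion.

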